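Lift the stained-slide tray from the drying rack to the light box

ROBOT

A 7-joint arm with a two-finger parallel gripper is mounted at the origin on the work surface. World frame = base frame: x ahead of the robot, y to its left, z up, the work surface at z = 0. Lengths are in m, angles in rad, forces in N, time in s.
With the tool pointing down it reaches from about 0.425 to 0.95 m from the base axis. Payload 4.7 kg.
Tool frame: the origin (TCP) lies on the centre line of the jaws, within the pads' length; the fingertips stand robot.nose_length ahead of it and the grasp point (between the pads) lies 8 mm behind it (robot.nose_length is the distance from the TCP to the fingertips, in m); z points along the fingers, y is the line along which they close (so a half turn about z gives the same grasp; the last joint's range is limited). The gripper opens to 85 mm and grips with 20 to 120 N. Pads are 22 mm wide; open, the fingers measure 114 mm over their backs; the gripper's body (76 mm by 85 mm) begins 54 mm behind the grasp point. The pads swing forward as they close: fully open they stand 13 mm farther back than shut.
Start: joints at [1.209, 0.469, -0.049, 1.532, 0.024, 1.141, -0.082], TCP at [0.221, -0.638, 0.242] pointing down, gripper open.
Joint ranges: [-2.59, 2.59], [-0.33, 1.99], [-1.39, 1.29], [0.1, 2.45], [-1.04, 4.18], [0.21, 1.99], [-2.66, 2.66]. Speed limits (rad/s): [2.57, 2.57, 3.14, 3.14, 3.14, 3.14, 3.14].

INTERFACE

Orientations are given as [roll, pitch, yaw] about the fixed x, y, z axes, in that order (R = Rz(yaw) Ry(pitch) Rx(roll)).
In Python, from plant import robot gives the robot as it stands. Calls block until the motion is done:
- robot.goto(position, orientation): joint-space move of the TCP to a pose.
- robot.move_straight(position, vel=0.15, attitude=None, contact_N=None): straight line of the TCP; attitude=None keeps the orientation; vel is the mean speed in m/s. With contact_N (N) it stops when the force on the tool has changed by that much, and returns True; else False.
- robot.move_joints(angles): joint-space move.
- robot.grip(opening, strength=None): opening from 0.0 (shut) to 1.0 (fully open); strength is the grip in N (None keeps the last); returns when the fingers have stopped.
- robot.sleep(seconds).
- robot.inverse_kinematics(position, orientation): joint angles nearest the present ones, or None.
- robot.sense(): the state.
- robot.grab_frame(name): name is "side" or "top" or "wrist"; returns a dict with "image" (400x640x3 uint8, red, green, blue), "range_z" (400x640 float32, m along the optical axis (not along the pixel's ray), 0 where there is no reading), "fx", "fy", "cx", "cy" (pixels), "dist_coeffs" ([k1, k2, p1, p2, k3] as OpenCV has them; the pictures are not rectified), "R" (3x3) and "t" (3): a world point X has camera coordinates R X + t. Camera axes: x right, y down, z forward; pixel columns grow to the right and rows downward; lengths in m; the calibration is good to about 2 mm. A picture is of the moment at which its call begins.
A pose or a line that the arm cannot do raises robot.IKError and nothing moves.
- robot.close_job(): hands the job in; it is judged then, once.
The state is a dict: "t": time; "joint_pos": joint angles; "joint_velocities": joint speeds; "effort": joint torques, N m; "tcp_pos": TCP position; "tcp_rot": TCP orientation; "wrist_force": force on the tool from outside, world axes, zero at the start; "torque": the same for the moment, N m; "opening": opening from 0.0 (shut) to 1.0 (fully open); "gripper_force": force on a finger pad.
Only numpy, scipy, OpenCV 4.12 (cv2) and the standard library are available. Lean on these libraries where they do the work, as an engineer would, in place of code of your own. Each camera call takes 0.05 s, during which the arm holds its last target. There are 200 camera calls.

TASK

With the orange-handled lifter, slide its blade under the white slide tray on the drying rack, lift the tray and set it down gently and squarely in the middle of the light box's two rails, blue label ends towards the blue stripe. Draw the blade out and lay the lifter back along the middle of its green mat, blade pointing the way it did, flat and released. The slides are wet and fragile: never touch the tray with the gripper, do not drop or tip it, and leave everything else where it stands.

Things in the scene. Friction and masses are not known exactly. Their poses are not given: they have to be found in the camera images.
- lifter: Loose cranked lifter (spatula), 150 g, standing level on its blade and a rear foot. Origin at blade underside level, below the grip point; x to the blade tip, z up. Steel blade 40 mm wide, 3 mm thick, x = 55 to 140 mm, underside z = 0. A thin neck slopes from x = 55 mm up to the handle's front end. A foot 34 mm wide at x = -46 to -58 mm reaches down to z = 0.
- lifter_grip (a point): where to grip the lifter, across y: on the handle's centre line, 55 mm above the lifter's origin. The orange handle runs along lifter x from -60 to 30 mm, 18 mm wide, 20 mm high.
- blade_tip (a point): middle of the lifter's blade tip, lifter x = 140 mm, at the underside
- lifter_mid (a point): point of the lifter half way along its length, lifter x = 40 mm, at the underside
- tray: Loose flat white slide tray, 80 (x) x 90 (y) x 5 mm, about 80 g, with three glass slides lying along x fixed on its top; their blue label ends all lie at the tray's +x edge. Origin: centre of its underside; z up. It starts on the rack's rails, roughly centred and aligned with the rack.
- label_end (a point): middle of the blue label ends on the tray, tray x = 27 mm, on its top
- rack: Fixed steel drying rack: base 90 (x) x 110 (y) x 6 mm, two rails along x, 8 mm wide, at y = -34 and +34 mm, tops at z = 24 mm. The channel between them under the tray is 60 mm wide, 18 mm high (z = 6 to 24 mm), open at both ends; the -x end faces the robot. Origin: centre of the underside, on the table.
- lightbox: Fixed ivory light box 130 x 130 x 25 mm with a glowing panel; on top two grey rails along x, 90 mm long, 8 mm wide, at y = -34 and +34 mm, tops at z = 45 mm, the channel between them (60 mm wide, 20 mm high) open at both ends. A blue stripe runs along the far (+x) edge. Origin: centre of the underside, on the table; -x faces the robot.
- mat: Fixed green mat 240 (x) x 100 (y) x 3 mm on the table; origin at the centre of its underside. The lifter starts lying along it, blade towards +x, lifter_mid near its centre.
- wash_bottle: Bystander, loose, to be left alone: clear plastic wash bottle with green label and white cap, 66 mm across, 170 mm tall. Origin: centre of its underside.
- amber_bottle: Bystander, loose, to be left alone: amber glass bottle with black cap, 60 mm across, 130 mm tall. Origin: centre of its underside.
- dishes: Bystander, loose, to be left alone: stack of two closed culture dishes, 90 mm across, 27 mm tall. Origin: centre of its underside.
- slide_box: Bystander, loose, to be left alone: pink slide box with white lid, 80 x 100 x 38 mm. Origin: centre of its underside.
- tube_block: Bystander, loose, to be left alone: white foam block 90 x 140 x 30 mm with one red-capped tube, 70 mm tall in all. Origin: centre of its underside.
- counter: Bystander, loose, to be left alone: small steel hand counter with a red button, 60 x 50 x 38 mm. Origin: centre of its underside.
There are look-alikes about, which are no part of the job. Leave any purple or red look-alike of the lifter alone.

How it is judged:
On the way, in this order (a step that is already met when the one before it is completed fails the run):
1. the tray rides on the lifter, clear above the drying rack's rails (z of tray in the frame of rack above 0.04 m and contact force between lifter and tray above 0.2 N and contact force between tray and rack below 0.05 N), for 0.2 s.
2. the tray rests squarely on the light box's rails (x of tray in the frame of lightbox between -0.015 and 0.015 m and y of tray in the frame of lightbox between -0.012 and 0.012 m and z of tray in the frame of lightbox between 0.041 and 0.049 m and angle between tray's own z axis and vertical below 0.06 rad and angle between the x axis of tray and the x axis of lightbox, either way round below 0.15 rad and x of label_end in the frame of lightbox above 0.01 m and contact force between tray and lightbox above 0.2 N), for 0.2 s.
At the end, for the whole second after the job is handed in: Tray at rest on the light box rails, free of the lifter, centred within 15 mm along and 12 mm across, square within 0.15 rad, labels towards the stripe; lifter flat on its mat, its middle within 35 mm along and 30 mm across of the mat centre, within 0.25 rad of its length, tip to mat +x (x of tray in the frame of lightbox between -0.015 and 0.015 m and y of tray in the frame of lightbox between -0.012 and 0.012 m and z of tray in the frame of lightbox between 0.041 and 0.049 m and angle between tray's own z axis and vertical below 0.06 rad and angle between the x axis of tray and the x axis of lightbox, either way round below 0.15 rad and x of label_end in the frame of lightbox above 0.01 m and linear speed of each of tray, lifter below 0.02 m/s and contact force between tray and lifter below 0.05 N and x of lifter_mid in the frame of mat between -0.035 and 0.035 m and y of lifter_mid in the frame of mat between -0.03 and 0.03 m and z of lifter in the frame of mat below 0.006 m and angle between lifter's own z axis and vertical below 0.08 rad and angle between the x axis of lifter and the x axis of mat, either way round below 0.25 rad and x of blade_tip in the frame of mat above 0.02 m); the robot touches nothing.
It fails at once if the gripper or arm touches the tray (contact force between any of the fingers, the arm and tray above 0.3 N).
It fails at once if the tray is tipped by more than 0.4 rad (angle between tray's own z axis and vertical above 0.4 rad).
It fails at once if the tray is dropped to the table (height (world z) of tray below 0.015 m).
It fails at once if the tray is dropped or banged on the light box (over 20 N) (contact force between tray and lightbox above 20 N).
It fails at once if a bystander is moved by more than 20 mm (distance of any of wash_bottle, amber_bottle, dishes, slide_box, tube_block, counter from where it was at the start of the episode above 0.02 m).
It also fails if it takes over 69 s, if anything falls off the work surface, if the arm or the gripper's body presses on something with over 40 N, if the wrist force passes 120 N, or if a joint passes its speed limit or range.

## Working session

There is one attempt and no reset: what is moved stays moved. The work goes in short steps, each a Python script; the robot and the scene stay as the last script left them, time stands still between calls to the robot, and variables do not carry over. Pictures are saved under pics/ and viewed, at most 10 in all, crops included, and the job is handed in when it is done.

```bash
ls; mkdir -p pics; python3 - <<'E'
from plant import robot
import cv2,numpy as np,pickle
print(robot.nose_length, robot.sense())
for n in("top","side"):
    f=robot.grab_frame(n); pickle.dump(f,open(f"{n}0.pkl","wb"))
    cv2.imwrite(f"pics/{n}0.png",f["image"][:,:,::-1]); print(n,f["fx"],f["fy"],f["cx"],f["cy"],f["dist_coeffs"],f["R"],f["t"])
E
```

```text
pics
0.011 {'t': 0.0, 'joint_pos': array([ 1.20909421,  0.46943628, -0.04858637,  1.53369805,  0.02409483,
        1.14102481, -0.08234526]), 'joint_velocities': array([ 4.81676876e-04, -2.26183508e-04, -1.00749349e-03,  5.60425577e-04,
       -5.93558737e-07, -6.37556584e-04, -1.34237113e-03]), 'effort': array([ 3.04922642e-04, -5.10295272e+01, -4.67137469e-02, -2.37708807e+01,
        1.06591423e-02,  7.57194852e-03, -8.58840679e-06]), 'tcp_pos': array([ 0.22033676, -0.63741905,  0.24126312]), 'tcp_rot': array([-3.13961298e+00,  7.36675244e-05,  3.32778837e-01]), 'wrist_force': array([-0.81007423, -0.57649912, -0.17874094]), 'torque': array([-0.0165739 , -0.0323364 ,  0.04186648]), 'gripper_force': 0.0, 'opening': 0.9954003443249986}
top 379.9042295827677 379.9042295827677 321.0096706979481 199.07956773957656 [-0.0747986  0.         0.         0.         0.       ] [[-1.03991232e-02 -9.99945907e-01  2.03716925e-04]
 [-9.83036932e-01  1.01859675e-02 -1.83124647e-01]
 [ 1.83112667e-01 -2.10459702e-03 -9.83089682e-01]] [-0.0126206   0.47247514  0.97155749]
side 367.39529933895864 367.39529933895864 321.0405135527596 201.08993155428138 [-0.06557782  0.          0.          0.          0.        ] [[-0.70532074 -0.70849425  0.02363375]
 [-0.42561762  0.39657894 -0.81337248]
 [ 0.56689707 -0.58374742 -0.58126299]] [0.3244615  0.2651992  0.99157839]
```

View pics/top0.png

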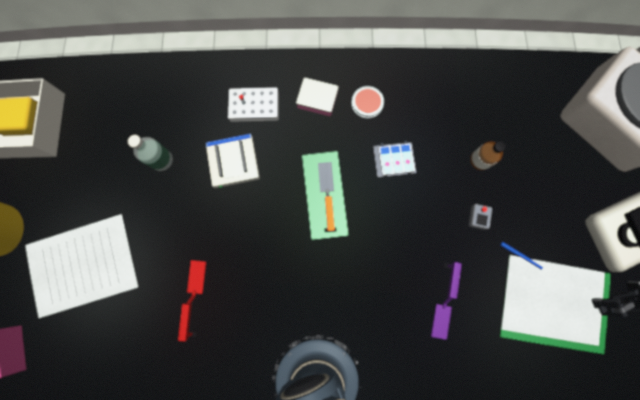

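View pics/side0.png

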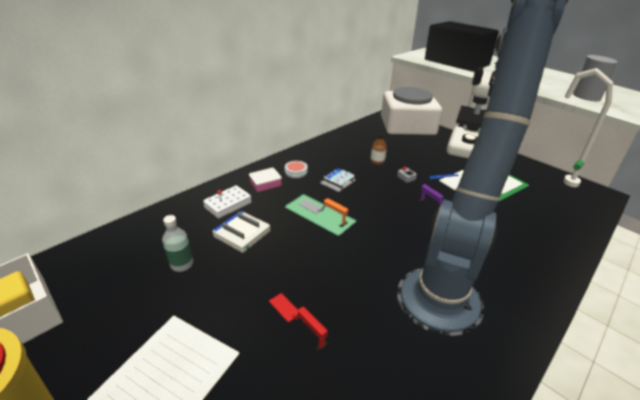

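The top view shows an orange lifter at (328,195) on the green mat, a red look-alike at (190,300) and a purple one at (448,300). I choose the orange one. The rack with the tray is at (395,159) and the light box at (232,160), with its blue stripe at the far edge. Next I get coarse poses, then wrist close-ups.

```bash
cat > h.py <<'E'
from plant import robot
import cv2,numpy as np,pickle
def grab(n,tag):
    f=robot.grab_frame(n); pickle.dump(f,open(tag+".pkl","wb")); cv2.imwrite(f"pics/{tag}.png",f["image"][:,:,::-1]); return f
def load(tag): return pickle.load(open(tag+".pkl","rb"))
def rays(f,px):
    K=np.array([[f["fx"],0,f["cx"]],[0,f["fy"],f["cy"]],[0,0,1]])
    u=cv2.undistortPoints(np.float64(px).reshape(-1,1,2),K,np.float64(f["dist_coeffs"])).reshape(-1,2)
    d=np.c_[u,np.ones(len(u))]@f["R"]; return -f["R"].T@f["t"],d
def plane(f,px,z):
    c,d=rays(f,px); return c+d*((z-c[2])/d[:,2])[:,None]
def proj(f,X):
    K=np.array([[f["fx"],0,f["cx"]],[0,f["fy"],f["cy"]],[0,0,1]])
    return cv2.projectPoints(np.float64(X).reshape(-1,1,3),cv2.Rodrigues(np.float64(f["R"]))[0],np.float64(f["t"]),K,np.float64(f["dist_coeffs"]))[0].reshape(-1,2)
def tri(fs,pxs):
    A=np.zeros((3,3));b=np.zeros(3)
    for f,p in zip(fs,pxs):
        c,d=rays(f,[p]); d=d[0]/np.linalg.norm(d[0]); M=np.eye(3)-np.outer(d,d); A+=M;b+=M@c
    return np.linalg.solve(A,b)
def hsv(f,lo,hi): return cv2.inRange(cv2.cvtColor(f["image"],cv2.COLOR_RGB2HSV),np.array(lo),np.array(hi))
def blob(m,near=None,amin=20):
    cs=[c for c in cv2.findContours(m,cv2.RETR_EXTERNAL,cv2.CHAIN_APPROX_NONE)[0] if cv2.contourArea(c)>amin]
    if near is None: return max(cs,key=cv2.contourArea)
    return min(cs,key=lambda c:np.linalg.norm(cv2.minAreaRect(c)[0]-np.array(near)))
def rect(P):  # world points -> centre, long-axis yaw, sizes
    (c,s,a)=cv2.minAreaRect(np.float32(P[:,:2]*1000)); return np.round(c,1),np.round(s,1),round(a,1)
E
python3 - <<'E'
from h import *
f=load("top0")
G=([45,60,90],[85,255,255]);O=([5,120,100],[20,255,255])
print("mat",rect(plane(f,blob(hsv(f,*G),(325,195)).reshape(-1,2),.003)))
print("handle",rect(plane(f,blob(hsv(f,*O),(330,212)).reshape(-1,2),.058)))
W=([0,0,110],[180,255,255])
for n,p,z in(("tray",(395,159),.029),("box",(232,160),.025)):
    m=hsv(f,*W); print(n,rect(plane(f,blob(m,p).reshape(-1,2),z)))
for n,p,z in(("labels",(395,149),.03),("stripe",(230,140),.025)):
    m=hsv(f,[100,120,60],[125,255,255]); print(n,rect(plane(f,blob(m,p,5).reshape(-1,2),z)))
for n,p in (("wash",(152,152)),("amber",(487,155)),("dish",(368,100)),("sbox",(317,95)),("tb",(253,104)),("cnt",(482,215))): print(n,plane(f,[p],.03)[0].round(3))
# what the depth says
for p in((395,159),(329,212),(326,178),(312,200),(232,170),(218,160),(243,157)):
    r=f["range_z"][p[1],p[0]];c,d=rays(f,[p]);print(p,(c+d[0]*r).round(4))
for xy in((.5,-.02),(.6,-.2),(.6,.2)):print(robot.inverse_kinematics([*xy,.35],[np.pi,0,0]),robot.inverse_kinematics([*xy,.35],[np.pi,0,np.pi/2]))
E
```

```text
mat (array([494.4, -27.1]), array([247. , 106.8]), 6.1)
handle (array([432.7, -39.8]), array([90.5, 18.6]), 2.1)
tray (array([ 586.5, -222.7]), array([ 90. , 109.6]), 5.7)
box (array([590.1, 230.7]), array([136.1, 135. ]), 11.3)
labels (array([ 614.8, -225.4]), array([17.3, 11.7]), 89.6)
stripe (array([650.3, 244.5]), array([ 12.5, 123.5]), 11.4)
wash [0.615 0.458 0.03 ]
amber [ 0.596 -0.486  0.03 ]
dish [ 0.762 -0.155  0.03 ]
sbox [ 0.779 -0.009  0.03 ]
tb [0.754 0.174 0.03 ]
cnt [ 0.426 -0.456  0.03 ]
(395, 159) [ 0.5852 -0.2235  0.032 ]
(329, 212) [ 0.4335 -0.0378  0.0681]
(326, 178) [ 0.5394 -0.0322  0.0053]
(312, 200) [0.4774 0.0074 0.004 ]
(232, 170) [0.5598 0.228  0.0273]
(218, 160) [0.5842 0.2638 0.0438]
(243, 157) [0.5913 0.1946 0.0453]
[ 0.50083974  0.14322847 -0.60775014  1.75850561  0.08554201  1.26629301
 -1.69859484] [ 0.6146924   0.16128287 -0.74149701  1.75338942  0.11377939  1.2706297
 -0.15407755]
[ 0.44906689  0.34464861 -0.26527198  1.48265157  0.09141806  1.32644385
 -1.39423899] [ 0.64193344  0.38011817 -0.54044039  1.47055581  0.19713459  1.34526415
  0.08894542]
[ 0.25714687  0.48795519 -0.96573742  1.45561481  0.40154678  1.40667156
 -2.28944442] [ 0.31930183  0.53796898 -1.09417871  1.45235495  0.47721125  1.43845756
 -0.77828399]
```

```bash
python3 - <<'E'
from h import *
for tag,p,yaw in(("wr",(.50,-.21,.30),.1),("wb",(.50,.20,.30),.2),("wm",(.45,-.03,.28),.1)):
    robot.goto(p,[np.pi,0,yaw]); f=grab("wrist",tag)
    c=-f["R"].T@f["t"]; print(tag,robot.sense()["t"],c.round(3),f["R"][2].round(2),robot.sense()["joint_pos"].round(2), proj(f,[[.5865,-.2227,.03],[.59,.23,.03],[.494,-.027,0]]).round())
a=[cv2.resize(cv2.imread(f"pics/{t}.png"),(480,300)) for t in("wr","wb","wm")]
cv2.imwrite("pics/w3.png",np.vstack([np.hstack(a[:1]),a[1]])) ; cv2.imwrite("pics/wm_.png",cv2.imread("pics/wm.png"))
E
```

```text
wr 2.0167 [ 0.574 -0.204  0.431] [-0.29 -0.03 -0.96] [ 0.55  0.22 -0.27  1.76  0.06  1.17 -1.21] [[334.  96.]
 [-27.  62.]
 [185. 152.]]
wb 3.5833 [0.574 0.213 0.431] [-0.29 -0.06 -0.96] [ 0.04  0.25 -0.6   1.76  0.15  1.18 -1.97] [[636. 165.]
 [307.  88.]
 [470. 196.]]
wm 4.5667 [ 0.525 -0.022  0.412] [-0.29 -0.03 -0.96] [ 0.43  0.09 -0.49  1.96  0.05  1.09 -1.55] [[498.  70.]
 [100.  24.]
 [320. 131.]]
```

View pics/w3.png

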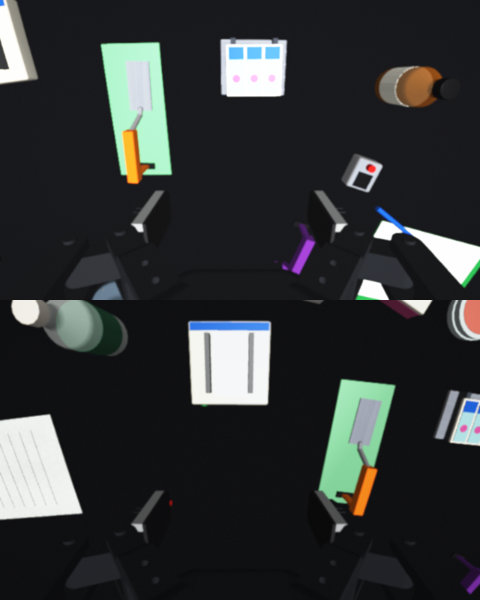

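View pics/wm.png

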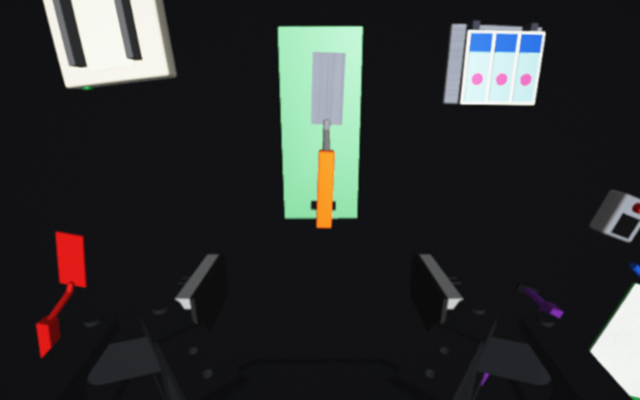

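The wrist views show the tray in wr at about (338,90) with blue labels at the far edge. The box is in wb at (307,83) with dark rails at (276,83) and (333,83). The lifter is in wm, with the orange handle at (325,190) and the blade at (328,88). This close view confirms the orange choice. Next I measure by triangulation.

```bash
cat > meas.py <<'E'
from h import *
def cen(c): m=cv2.moments(c); return np.array([m["m10"],m["m01"]])/m["m00"]
G=([45,60,90],[85,255,255]);O=([5,120,100],[20,255,255]);B=([100,120,60],[125,255,255]);PK=([145,60,120],[172,255,255])
def window(f,m,X,r):
    w=np.zeros_like(m); cv2.circle(w,tuple(int(v) for v in proj(f,[X])[0]),r,255,-1); return m&w
def inside(f,m,X4):
    w=np.zeros_like(m); cv2.fillConvexPoly(w,proj(f,X4).round().astype(int),255); return m&w
E
python3 - <<'E'
from meas import *
F={t:load(t) for t in("wr","wb","wm","top0")}
T=[.5865,-.2227,.03]
# pink dots & blue labels on tray
for nm,C in(("pink",PK),("label",B)):
  res={}
  for t in("wr","wm"):
    f=F[t]; m=window(f,hsv(f,*C),T,60)
    cs=[cen(c) for c in cv2.findContours(m,0,1)[0] if cv2.contourArea(c)>15]; res[t]=sorted(cs,key=lambda p:p[0])
  print(nm,[len(v) for v in res.values()])
  for a,b in zip(res["wr"],res["wm"]): print(tri([F["wr"],F["wm"]],[a,b]).round(4))
# tray outline
for t in("wr","wm"):
  f=F[t]; im=cv2.cvtColor(f["image"],cv2.COLOR_RGB2HSV); X=np.array(T); 
  m=window(f,((im[...,2]>225)|(hsv(f,*B)>0)).astype(np.uint8)*255,T,75); m=cv2.morphologyEx(m,cv2.MORPH_CLOSE,np.ones((5,5)))
  P=plane(f,blob(m).reshape(-1,2),.029); print("tray",t,rect(P),m.sum()//255)
# lifter blade
mc=[]
for t in("wm","wr","wb"):
  f=F[t]; P=blob(hsv(f,*G),proj(f,[[.494,-.027,.003]])[0]).reshape(-1,2); print("mat",t,rect(plane(f,P,.003)))
  h=np.zeros((400,640),np.uint8); cv2.fillConvexPoly(h,cv2.convexHull(P),255)
  im=cv2.cvtColor(f["image"],cv2.COLOR_RGB2HSV); m=((im[...,1]<70)&(im[...,2]>90)).astype(np.uint8)*255&cv2.erode(h,np.ones((3,3)))
  m=cv2.morphologyEx(m,cv2.MORPH_OPEN,np.ones((13,13)))
  c=blob(m); mc.append(cv2.minAreaRect(c)[0]); print("blade",t,rect(plane(f,c.reshape(-1,2),.006)))
  c=blob(hsv(f,*O),proj(f,[[.433,-.04,.06]])[0]); print("handle",t,rect(plane(f,c.reshape(-1,2),.065)))
print("blade z",tri([F["wm"],F["wr"]],mc[:2]),tri([F["wr"],F["wb"]],mc[1:]))
# box
rr={}
for t in("wb","wm","top0"):
  f=F[t]; c=blob(hsv(f,*B),proj(f,[[.65,.2445,.025]])[0]); print("stripe",t,rect(plane(f,c.reshape(-1,2),.025)))
f=F["wb"]; im=cv2.cvtColor(f["image"],cv2.COLOR_RGB2HSV); v=im[...,2]
c=blob(((v>150)|(hsv(f,*B)>0)).astype(np.uint8)*255,proj(f,[[.59,.23,.025]])[0]); print("box",rect(plane(f,c.reshape(-1,2),.025)))
h=np.zeros((400,640),np.uint8); cv2.fillConvexPoly(h,cv2.convexHull(c),255); m=((v<160).astype(np.uint8)*255)&cv2.erode(h,np.ones((7,7)))&~cv2.dilate(hsv(f,*B),np.ones((3,3)))
for c in cv2.findContours(m,0,1)[0]:
  if cv2.contourArea(c)>100: print("rail",rect(plane(f,c.reshape(-1,2),.045)),cv2.minAreaRect(c)[0])
t=F["top0"]; print("depth wm handle",)
E
```

```text
pink [1, 3]
[ 0.5739 -0.1998  0.0302]
label [3, 3]
[ 0.6125 -0.1958  0.0292]
[ 0.6161 -0.2244  0.0291]
[ 0.6188 -0.2531  0.0296]
tray wr (array([ 591.8, -225.7]), array([ 85.7, 100.7]), 5.0) 6035
tray wm (array([ 589.2, -226.9]), array([78.9, 88.7]), 6.2) 5452
mat wm (array([495.6, -26.4]), array([240.1, 102.1]), 6.0)
blade wm (array([553.8, -29.1]), array([120.2,  79.4]), 6.9)
handle wm (array([432.7, -37.9]), array([92.3, 19.2]), 4.8)
mat wr (array([496. , -27.2]), array([241.9, 103.2]), 6.1)
blade wr (array([517.1, -32.8]), array([193.5,  81.9]), 5.7)
handle wr (array([433.8, -48.2]), array([94.2, 39.4]), 1.7)
mat wb (array([495.7, -25.9]), array([241.6, 101.9]), 6.1)
blade wb (array([544.8, -29.7]), array([86.5, 41.8]), 4.2)
handle wb (array([434.4, -38.2]), array([96.3, 26.4]), 8.2)
blade z [ 0.5396579  -0.03471161  0.03119574] [ 0.53410117 -0.03146476  0.00539604]
stripe wb (array([649.7, 243.1]), array([ 10.8, 123.5]), 10.9)
stripe wm (array([ 613.2, -197.5]), array([17.9, 23.7]), 7.0)
stripe top0 (array([650.3, 244.5]), array([ 12.5, 123.5]), 11.4)
box (array([593.1, 231.8]), array([129. , 129.2]), 11.2)
rail (array([599.7, 199.6]), array([84.9,  5.9]), 11.9) (333.5, 83.5)
rail (array([586.9, 263.7]), array([87.1,  8.4]), 10.8) (277.1076965332031, 83.48358154296875)
depth wm handle
```

```bash
python3 - <<'E'
from meas import *
# rack base outline (edges incl. base) at base-top height
for t in("wr","top0","wm"):
  f=load(t); v=cv2.cvtColor(f["image"],cv2.COLOR_RGB2HSV)[...,2]
  m=window(f,((v>75)*255).astype(np.uint8),[.589,-.227,.02],85); print("rack",t,rect(plane(f,blob(m,proj(f,[[.589,-.227,.02]])[0]).reshape(-1,2),.006)))
yaw=.073
robot.goto([.4477,-.0368,.14],[np.pi,0,yaw]); robot.move_straight([.4477,-.0368,.050],vel=.08)
print(robot.sense()["wrist_force"]); robot.grip(0.0,100)
s=robot.sense(); print(s["t"],s["opening"],s["gripper_force"],s["tcp_pos"],s["tcp_rot"])
robot.move_straight([.4477,-.0368,.13],vel=.06)
s=robot.sense(); print(s["wrist_force"],s["torque"]); f=grab("wrist","held")
E
```

```text
rack wr (array([ 594.2, -226.7]), array([ 95.4, 112.3]), 5.4)
rack top0 (array([ 592.8, -226.7]), array([ 96.3, 116. ]), 5.3)
rack wm (array([ 595.5, -229.3]), array([ 94.8, 118.5]), 5.3)
[ 0.44013824 -0.36913909  0.48040506]
7.0917 0.19038796517545145 97.88751482963562 [ 0.44776415 -0.03672061  0.05031238] [ 3.14145102e+00 -1.39495802e-04  7.28958962e-02]
[ 0.11702091  1.15160871 -0.71693227] [-0.02101887  0.0037269  -0.02078969]
```

View pics/held.png

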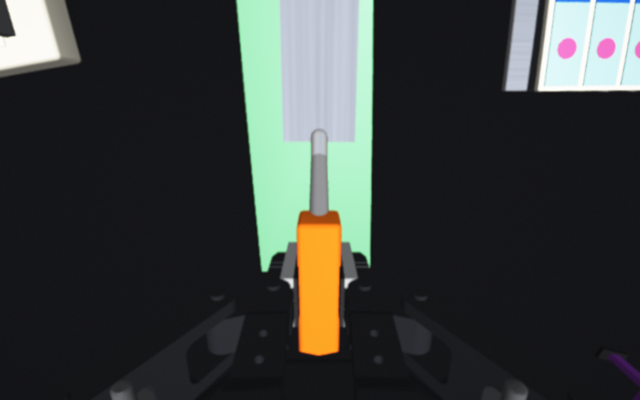

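The picture shows the lifter held straight: the handle is at (320,280) and the blade's rear corners are at (284,140) and (357,140). I'll check the level numerically, then insert.

```bash
python3 - <<'E'
from meas import *
f=load("held"); z0=.13-.047; u=np.array([np.cos(.073),np.sin(.073)]); v=np.array([-u[1],u[0]]); o=np.array([.4477,-.0368])
print(proj(f,[[*(o+.055*u+s*.02*v),z0+.003] for s in(1,-1)]).round(1))
for p in((300,130),(340,130),(320,60),(320,10)):
  r=f["range_z"][p[1],p[0]];c,d=rays(f,[p]);q=c+d[0]*r;print(((q[:2]-o)@u).round(4),((q[:2]-o)@v).round(4),q[2].round(4),"expect z",z0+.003)
yaw=.098; u=np.array([np.cos(yaw),np.sin(yaw)]); T=np.array([.5892,-.227])
A=T-.203*u
robot.move_straight([*A,.13],vel=.15,attitude=[np.pi,0,yaw])
robot.move_straight([*A,.059],vel=.08)
s=robot.sense(); print(s["t"],s["tcp_pos"],s["wrist_force"]); grab("wrist","pre"); g=grab("side","spre")
cv2.imwrite("pics/spre_c.png",cv2.resize(g["image"][140:260,260:440,::-1],None,fx=4,fy=4,interpolation=cv2.INTER_CUBIC))
E
```

```text
[[281.5 141.8]
 [354.2 141.8]]
0.0612 0.0099 0.0834 expect z 0.08600000000000001
0.0613 -0.0122 0.0848 expect z 0.08600000000000001
0.0971 -0.0012 0.084 expect z 0.08600000000000001
0.1202 -0.0011 0.0859 expect z 0.08600000000000001
11.2667 [ 0.38757028 -0.24704818  0.05937581] [ 1.31552601 -0.33196404  0.30400464]
```

View pics/pre.png

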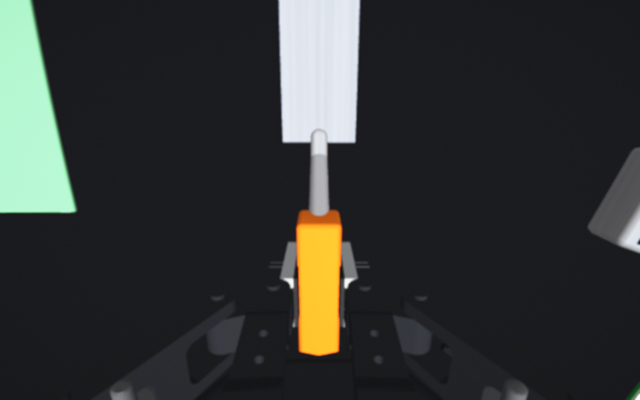

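The lifter is level and straight ahead of the gripper, with the blade's rear corners at (284,142) and (356,142). I insert it with contact guards.

```bash
python3 - <<'E'
from meas import *
yaw=.098; u=np.array([np.cos(yaw),np.sin(yaw)]); T=np.array([.5892,-.227]); B=T-.102*u
hit=robot.move_straight([*B,.059],vel=.05,contact_N=4)
s=robot.sense(); print(hit,s["t"],s["tcp_pos"],s["wrist_force"])
if not hit:
    robot.move_straight([*B,.085],vel=.03); s=robot.sense(); print(s["wrist_force"],s["torque"])
    robot.sleep(.2); robot.move_straight([*B,.13],vel=.05); robot.sleep(.3)
    s=robot.sense(); print(s["t"],s["tcp_pos"],s["wrist_force"],s["torque"])
grab("wrist","lift"); g=grab("side","slift")
cv2.imwrite("pics/lift_c.png",np.vstack([cv2.resize(load("lift")["image"][:,:,::-1],(480,300)),cv2.resize(g["image"][150:225,280:400,::-1],(480,300))]))
E
```

```text
False 13.5333 [ 0.48745502 -0.23705461  0.05899885] [-0.79931079  0.06560364 -0.51912505]
[ 0.40955803  0.02055652 -1.44865398] [0.03502636 0.13971724 0.0092507 ]
16.1 [ 0.48760581 -0.23691639  0.12977833] [-0.6257485   0.42065822 -1.8887636 ] [-0.02280377  0.07016954 -0.00564463]
```

View pics/lift_c.png

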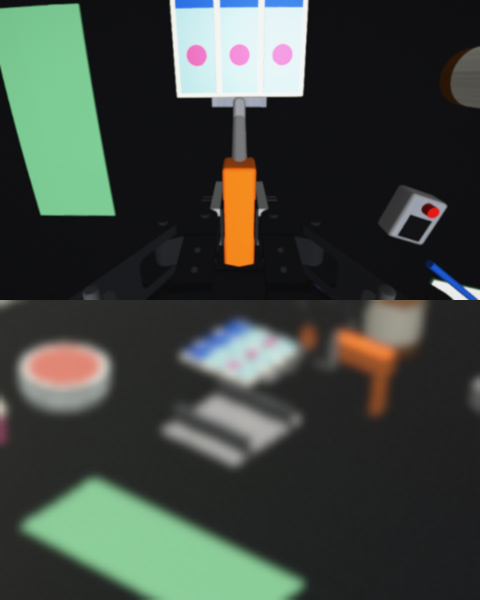

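The tray rides level on the blade, clear above the rack. In the wrist frame the pink dots are near (262,73), (319,73) and (376,73), with the near edge at row 128. I measure its pose on the blade, carry it, and check above the box.

```bash
cat >> meas.py <<'E'
def tray_pose(f,z):  # z of tray underside; from near edge corners of the white outline and the pink dots
    s=robot.sense(); yaw=s["tcp_rot"][2]
    v=cv2.cvtColor(f["image"],cv2.COLOR_RGB2HSV)[...,2]; X=[*s["tcp_pos"][:2]+.09*np.array([np.cos(yaw),np.sin(yaw)]),z]
    m=hsv(f,*PK); d=[plane(f,[cen(c)],z+.006)[0][:2] for c in cv2.findContours(m,0,1)[0] if cv2.contourArea(c)>150]
    d=np.array(sorted(d,key=lambda p:-p[1])); 
    e=d[0]-d[-1]; ty=np.arctan2(-e[0],e[1]); return d.mean(0),ty,len(d)
E
python3 - <<'E'
from meas import *
f0=load("wm"); P=np.array([plane(f0,[cen(c)],.030)[0][:2] for c in cv2.findContours(window(f0,hsv(f0,*PK),[.57,-.227,.03],60),0,1)[0] if cv2.contourArea(c)>15])
f=load("lift"); d,ty,n=tray_pose(f,.130-.044); print(d,ty,n)
u0=np.array([np.cos(.105),np.sin(.105)]); off=(P.mean(0)-np.array([.5892,-.227]))@u0; print("pink x in tray",off,len(P))
s=robot.sense(); C=d-off*np.array([np.cos(ty),np.sin(ty)]); R=lambda a:np.array([[np.cos(a),-np.sin(a)],[np.sin(a),np.cos(a)]])
rel=R(s["tcp_rot"][2]).T@(C-s["tcp_pos"][:2]); dy=ty-s["tcp_rot"][2]; print("tray in tool",rel,dy)
box=np.array([.5932,.2317]); by=.196
ta=by-dy; tp=box-R(ta)@rel; print("target",tp,ta)
p0=s["tcp_pos"]; robot.move_straight([*p0[:2],.16],vel=.06)
robot.move_straight([*tp,.16],vel=.12,attitude=[np.pi,0,ta]); robot.sleep(.3)
f=grab("wrist","ab"); d,ty,n=tray_pose(f,.160-.044); C=d-off*np.array([np.cos(ty),np.sin(ty)])
print(robot.sense()["t"],"tray",C,ty,n)
cv2.imwrite("pics/ab2.png",cv2.resize(f["image"][:,:,::-1],(480,300)))
E
```

```text
[ 0.57766203 -0.22869809] 0.10734810352926302 3
pink x in tray -0.012273689978545761 3
tray in tool [ 0.10266509 -0.0004917 ] 0.009279530478035175
target [0.49222812 0.21312468] 0.18672046952196483
21.1 tray [0.59328359 0.23149754] 0.19624394407908857 3
```

```bash
python3 - <<'E'
from meas import *
p=robot.sense()["tcp_pos"]; tp=[.4922,.2131]; ta=.1867; u=np.array([np.cos(ta),np.sin(ta)])
robot.move_straight([*tp,.098],vel=.05); robot.sleep(.2)
for z in(.092,.088,.0805):
    robot.move_straight([*tp,z],vel=.012); s=robot.sense(); print(z,s["t"],s["wrist_force"].round(2),s["torque"].round(3))
robot.sleep(.3)
f=grab("wrist","set"); d,ty,n=tray_pose(f,.045); C=d+.0123*np.array([np.cos(ty),np.sin(ty)]); print(C,ty,n)
g=grab("side","sset"); cv2.imwrite("pics/set_c.png",np.vstack([cv2.resize(f["image"][:,:,::-1],(480,300)),cv2.resize(g["image"][190:265,200:320,::-1],(480,300))]))
E
```

```text
0.092 23.3417 [ 0.12  0.19 -2.14] [-0.04   0.173 -0.037]
0.088 23.825 [ 0.2   0.54 -0.77] [0.03  0.084 0.043]
0.0805 24.6 [-0.19 -0.44 -1.73] [0.065 0.027 0.04 ]
[0.59358471 0.23168538] 0.19725388314944006 3
```

View pics/set_c.png

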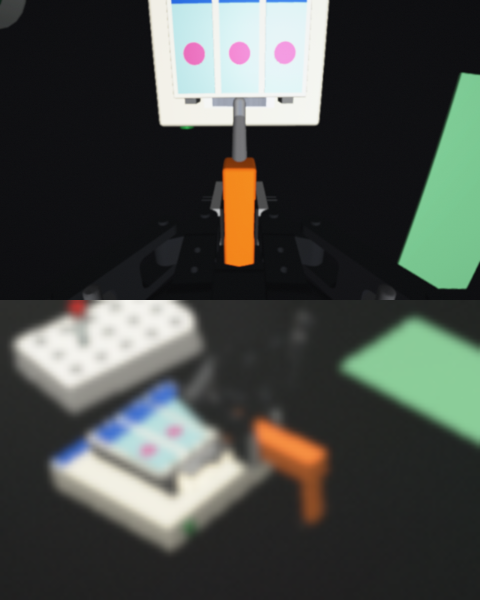

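The tray sits centred and square on the rails. Pink dots are at (258,71), (319,71) and (380,71), labels towards the stripe. I draw the blade out and return the lifter.

```bash
python3 - <<'E'
from meas import *
tp=np.array([.4922,.2131]); ta=.1867; u=np.array([np.cos(ta),np.sin(ta)])
robot.move_straight([*(tp-.094*u),.0805],vel=.04); print(robot.sense()["wrist_force"])
q=tp-.094*u; robot.move_straight([*q,.15],vel=.1)
ya=.106; m=np.array([.4957,-.0264]); o=m-.04*np.array([np.cos(ya),np.sin(ya)])
robot.move_straight([*o,.15],vel=.12,attitude=[np.pi,0,ya])
robot.move_straight([*o,.056],vel=.06); print("touch",robot.move_straight([*o,.0495],vel=.015,contact_N=4),robot.sense()["tcp_pos"])
robot.grip(1.0); robot.sleep(.3); robot.move_straight([*o,.16],vel=.1)
robot.goto([.45,-.03,.28],[np.pi,0,.1]); f=grab("wrist","end"); grab("top","tend"); print(robot.sense()["t"])
h=blob(hsv(f,*O)); print("handle",rect(plane(f,h.reshape(-1,2),.065))); print("mat",rect(plane(f,blob(hsv(f,*G)).reshape(-1,2),.003)))
t=load("tend")["image"][60:260,100:520,::-1]; cv2.imwrite("pics/end_c.png",np.vstack([cv2.resize(f["image"][:,:,::-1],(480,300)),cv2.resize(t,(480,229))]))
E
```

```text
[-1.06506628 -0.98352306 -0.98776233]
touch True [ 0.45595977 -0.03063336  0.05032294]
35.4417
handle (array([441.1, -32.5]), array([91.9, 19.5]), 6.2)
mat (array([495.4, -26.7]), array([241.9, 102.1]), 6.2)
```

View pics/end_c.png

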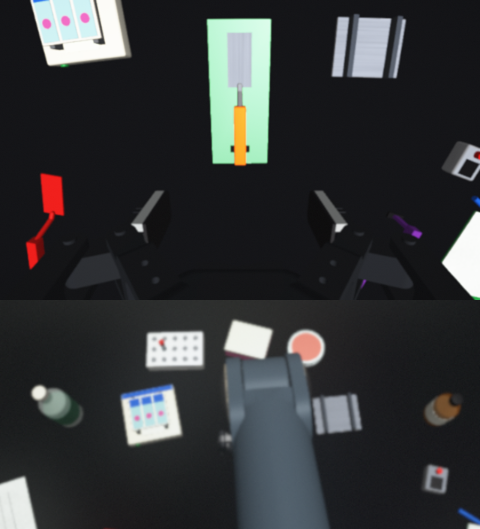

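The lifter lies centred along the mat with its handle at (320,180). The tray is on the box rails, and the bystanders are in place. I do one numeric tray check, then hand in.

```bash
python3 - <<'E'
from meas import *
robot.goto([.50,.20,.30],[np.pi,0,.2]); robot.sleep(.3); f=grab("wrist","fin")
m=window(f,hsv(f,*PK),[.593,.232,.05],70)
d=np.array(sorted([plane(f,[cen(c)],.051)[0][:2] for c in cv2.findContours(m,0,1)[0] if cv2.contourArea(c)>15],key=lambda p:-p[1]))
e=d[0]-d[-1]; ty=np.arctan2(-e[0],e[1]); C=d.mean(0)+.0123*np.array([np.cos(ty),np.sin(ty)]); print(len(d),C,ty)
if np.linalg.norm(C-[.5932,.2317])<.007 and abs(ty-.196)<.08: print(robot.close_job())
E
```

```text
3 [0.59347298 0.23165419] 0.19703737411826192
the job is handed in; nothing more can be done
None
```

The job is handed in: my last measurement puts the tray within 1 mm and 0.01 rad of the light box's centre, labels towards the stripe, and the lifter lies flat, released and centred on its mat; no verdict was shown.

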